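# Clamp a bearing in the ratchet fixture

### The arm

A 7-joint arm with a two-finger parallel gripper is mounted at the origin on a cart in front of the work surface, level with it; the furniture and walls round the work are solid. World frame = base frame: x ahead of the robot, y to its left, z up, the work surface at z = 0. Lengths are in mm, angles in rad, forces in N, time in s.
With the tool pointing down it reaches from about 400 to 850 mm from the base axis. Payload 10.4 kg.
Tool frame: the origin (TCP) lies on the centre line of the jaws, within the pads' length; the fingertips stand 25 mm ahead of it and the grasp point (between the pads) lies 6 mm ahead of it (nose_length is the distance from the TCP to the fingertips, in mm); z points along the fingers, y is the line along which they close (so a half turn about z gives the same grasp; the last joint's range is limited). The gripper opens to 87 mm and grips with 3 to 60 N. Pads are 19 mm wide; open, the fingers measure 117 mm over their backs; the gripper's body (75 mm by 190 mm) begins 51 mm behind the grasp point.
Start: joints at [1.274, 0.332, -0.065, 1.46, 0.022, 1.35, -0.088], TCP at [169.015, -601.734, 247.576] pointing down, gripper open.
Joint ranges: [-2.6, 2.6], [-0.5, 2.12], [-1.47, 1.34], [0.16, 2.42], [-1.27, 4.41], [0.06, 2.06], [-2.6, 2.6]. Speed limits (rad/s): [2.22, 2.22, 2.79, 2.79, 3.14, 3.14, 3.14].

### API

Orientations are given as [roll, pitch, yaw] about the fixed x, y, z axes, in that order (R = Rz(yaw) Ry(pitch) Rx(roll)).
In Python, from plant import * gives the robot as it stands.
- The arm moves only by the shell command python3 -m handwheel 'ROWS' [FORCE]. ROWS is JSON, a list of rows, each an object of numbers: "hand": the closure, from 0 (fully open) to 1 (shut); "tx", "ty", "tz": the shift along the tool's x, y, z in m; "ax", "ay", "az": the turn, a rotation vector about the tool's x, y, z in degrees. In form: [{"hand": .., "tx": .., "ty": .., "tz": .., "ax": .., "ay": .., "az": ..}, ...]. A call has 1 to 5 rows; each row shifts and turns the commanded pose from where the row before left it, along the tool's axes as they then stand; what a row does not reach is not made up. A row lasts 1/8 s, in which the tool goes at most 62.5 mm and 10.7 degrees, less where a joint would pass 70% of its speed; a pose out of reach is approached as far as the arm can. A call is refused whole if a number of a shift passes 0.0625 or a number of a turn 10.7, either way. A call with a gripper value outside its range is refused whole. The fingers move at their own pace and stop on an object; FORCE is the grip in N (left out, the last holds). Time passes only in rows, so rows that do not move let the fingers close. It gives the time, the measured TCP pose, the force, the opening and the grip force at its end, in the units of the state.
- observe(): the state, without advancing time (a new reading comes with each control period).
- capture(name): name is "scene" or "top" or "wrist"; returns a dict with "image" (480x640x3 uint8, blue, green, red), "fx", "fy", "cx", "cy" (pixels), "pose" (4x4, takes a point from camera to world coordinates). Camera axes: x right, y down, z forward; pixel columns grow to the right and rows downward; lengths in mm; the calibration is good to about 2 mm. A picture is of the moment at which its call begins. There is no depth.
- finish_job(): hands the job in; it is judged then, once.
The state is a dict: "t": time; "q": joint angles; "dq": joint speeds; "tau": joint torques, N m; "tool_pos": TCP position; "orientation": TCP orientation; "ft_force": force on the tool from outside, world axes, zero at the start; "ft_torque": the same for the moment, N m; "grip_width": finger opening in mm; "finger_force": force on a finger pad.
Only numpy, scipy, OpenCV 4.12 (cv2) and the standard library are available. Lean on these libraries where they do the work, as an engineer would, in place of code of your own. Each camera call takes 0.05 s, during which the arm holds its last target. There are 200 camera calls.

### The job

Lay the bearing from the orange mat flat in the blue ratchet clamping fixture, on the steel bed against the V-stop, and let go of it. Then slowly wind the black knob clockwise, feeling for the sprung jaw to bear on the bearing, and let go with the pawl caught on the first tooth past that point, so that the bearing is held firmly in the V but not overtightened. Do not disturb the tin, the tape and the marker.

Things in the scene. Friction and masses are not known exactly. Their poses are not given: they have to be found in the camera images.
- bearing: the sealed ball bearing that lies alone on the small orange mat (96 x 96 x 2 mm): 62 mm outside, 35 mm bore, 14 mm high, about 0.15 kg. Origin: centre of its underside, z up. Take it from above across the outer ring
- fixture: fixed ratchet clamp, grey base 236 x 84 x 8 mm. Origin: centre of the base's underside; x runs along the base from knob and blue housing (centred at x = -65 mm, top 44 mm up) to the V-stop. Its steel bed is 36 mm wide (narrower than the bearing), top 26 mm above the bench, so fingers can pass down on both sides (y)
- v_stop: steel V-stop of the fixture, two upright faces at 120 degrees, 18 mm high, open towards the jaw. Origin: where the centre of the underside of a 62 mm bearing lies when it touches both faces: on the bed, 26 mm above the bench, x = 45 mm of the fixture; axes as the fixture's. Laid within some 8 mm of the seat, the bearing is pushed home by the jaw
- jaw_exit (a point): fixed point on the housing's front where the sprung jaw comes out towards the V-stop, 33 mm above the bench. Barrel, rod with red band, black nose. Before winding the bearing fits in with 6 to 25 mm to spare. How far the barrel was screwed out by hand differs by 14 mm and is not measured. Nose spring: 10 N to begin to yield, then 0.9 N a mm
- knob_grip (a point): middle of the black bar knob on top of the ratchet wheel, on its upright axis, 75 mm above the bench. Bar 50 mm long (this point's x, white line on one half), 14 mm wide (y), from 59 to 90 mm above the bench; below it the toothed wheel, 74 mm across, 46 to 54 mm above the bench
- ratchet (a joint): angle of wheel and knob, rad, grows clockwise seen from above (winding); at 0 the bar lies along the fixture's x; -0.3 to 2.9. Each rad drives the jaw 12 mm. Free winding takes under 0.1 N m, with dips at the clicks; when the nose bears on the seated bearing (somewhere in 0.9 to 2.15 rad) it rises by 0.12 N m, to 0.15 or more, then by 0.13 N m a rad
- pawl_pivot (a point): fixed pin of the brass sprung pawl, beside the wheel away from the V-stop. 18 teeth, 0.349 rad (4.2 mm of jaw) apart; let go, the knob turns back up to one tooth until the pawl catches, at 0.06 + 0.349 k rad; it starts so. At the first tooth after the nose bears, up to half of the 8.5 mm red band has gone in; a second tooth is too tight
- grease_tin: bystander: grease tin, 63 mm across, 43 mm high; origin at the centre of its underside
- tape_roll: bystander: roll of tape lying flat, 78 mm across, 19 mm high; origin at the centre of its underside
- marker: bystander: red marker lying on the bench, 125 x 18 x 20 mm; origin at the centre of its underside
Mind the look-alikes: they are no part of the job. Leave any pink or purple look-alike of the bearing alone.

How it is judged:
By the outcome, as a careful person would: the job done as asked, in the order asked, and still so for the second after the job is handed in, with the robot touching nothing.
It also fails if it takes over 72 s, if anything falls off the work surface, if the arm or the gripper's body presses on something with over 40 N, if the wrist force passes 120 N, or if a joint passes its speed limit or range.

## Working session

There is one attempt and no reset: what is moved stays moved. The work goes in short steps, Python scripts to look and compute and a shell command to move; the robot and the scene stay as the last step left them, time stands still between calls to the robot, and variables do not carry over. Pictures are saved under pics/ and viewed, at most 10 in all, crops included, and the job is handed in when it is done.

```bash
ls; mkdir -p pics; python3 - <<'E'
from plant import *
import cv2,numpy as np
a=capture("scene");b=capture("top")
cv2.imwrite("pics/s.png",a["image"]);cv2.imwrite("pics/t.png",b["image"])
for c in(a,b):print(c["fx"],c["cx"],c["cy"],np.round(c["pose"],3).tolist())
o=observe();print(o)
E
```

```text
pics
443.2756520351806 315.0339608318541 245.1739861609605 [[0.866, 0.327, -0.377, 907.488], [0.499, -0.577, 0.647, -371.756], [-0.006, -0.749, -0.663, 657.637], [0.0, 0.0, 0.0, 1.0]]
451.7140772467923 314.2518563091643 235.05025546142892 [[-0.152, -0.968, 0.201, 416.915], [-0.988, 0.149, -0.029, 176.922], [-0.002, -0.203, -0.979, 918.974], [0.0, 0.0, 0.0, 1.0]]
{'t': 0.1, 'q': array([ 1.27438096,  0.33277714, -0.06468378,  1.46084987,  0.02160337,
        1.3498953 , -0.08850883]), 'dq': array([-0.00267179, -0.00267132, -0.00063242, -0.00023037, -0.00105722,
        0.00029229, -0.00017976]), 'tau': array([ 1.27207844e-03, -6.24550080e+01,  2.43672001e-02, -3.90724111e+01,
       -6.15201867e-02,  3.66012077e-02,  3.00764623e-05]), 'tool_pos': array([ 168.90819916, -601.42119257,  246.85669681]), 'orientation': array([-3.14036008e+00,  6.46571600e-05,  2.73811040e-01]), 'ft_force': array([-0.49019511, -0.37542997, -0.51591758]), 'ft_torque': array([ 0.05067713,  0.04250627, -0.01367654]), 'finger_force': 0.0, 'grip_width': 87.31626211412205}
```

View pics/s.png

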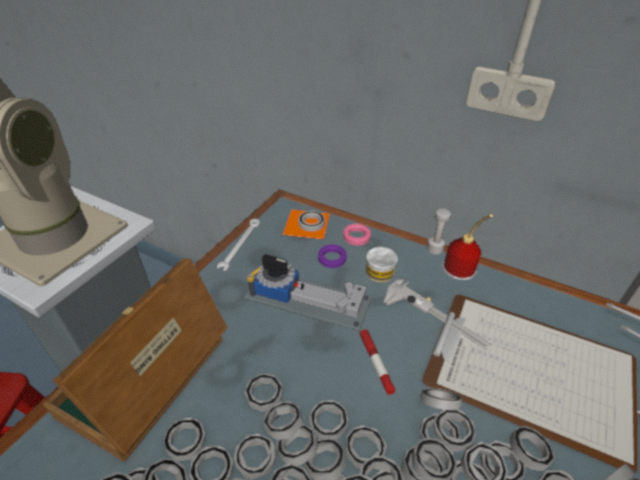

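View pics/t.png

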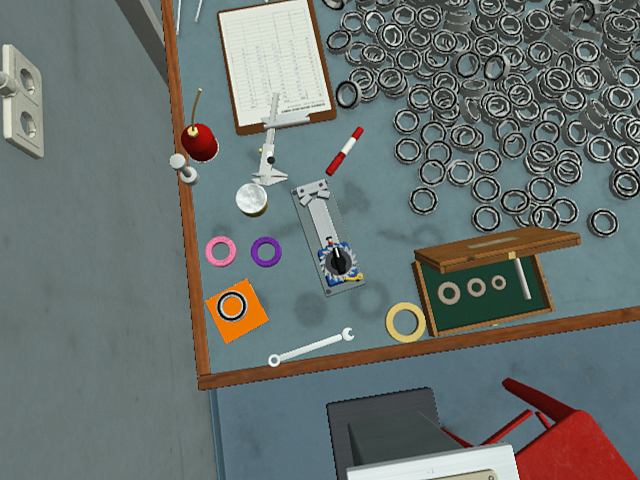

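The top view shows the bearing on the orange mat at about (233,306), and the fixture with its knob at (340,262) and V-stop at (312,193). The tin is at (252,199), the marker at (345,150) and the tape at (405,322). I'll measure with masks next.

```bash
cat > h.py <<'E'
from plant import *
import cv2,numpy as np
def ray(c,u,v):
    P=np.array(c["pose"]);d=np.array([(u-c["cx"])/c["fx"],(v-c["cy"])/c["fy"],1.])
    return P[:3,3],P[:3,:3]@d
def onz(c,u,v,z):
    o,d=ray(c,u,v);return o+d*(z-o[2])/d[2]
def proj(c,p):
    P=np.array(c["pose"]);q=P[:3,:3].T@(np.array(p)-P[:3,3])
    return np.array([c["fx"]*q[0]/q[2]+c["cx"],c["fy"]*q[1]/q[2]+c["cy"]])
E
python3 - <<'E'
from h import *
c=capture("top");im=c["image"];hsv=cv2.cvtColor(im,cv2.COLOR_BGR2HSV)
m=cv2.inRange(hsv,(5,150,120),(20,255,255));m[:270]=0;m[:,:200]=0;m[350:]=0;m[:,280:]=0
cs,_=cv2.findContours(m,cv2.RETR_EXTERNAL,cv2.CHAIN_APPROX_NONE);k=max(cs,key=cv2.contourArea)
fill=np.zeros_like(m);cv2.drawContours(fill,[k],-1,255,-1)
print("mat",cv2.minAreaRect(k),onz(c,*cv2.minAreaRect(k)[0],2))
hole=cv2.morphologyEx(fill&~m,cv2.MORPH_OPEN,np.ones((3,3)))
cs,_=cv2.findContours(hole,cv2.RETR_EXTERNAL,cv2.CHAIN_APPROX_NONE);k=max(cs,key=cv2.contourArea)
e=cv2.fitEllipse(k);print("bearing",e,onz(c,*e[0],10))
crop=im[165:310,270:390];cv2.imwrite("pics/tc.png",cv2.resize(crop,None,fx=4.1,fy=4.1,interpolation=cv2.INTER_CUBIC))
for n,u,v,z in(("tin",252,199,30),("knob",339,261,80),("V",312,193,26)):print(n,onz(c,u,v,z))
E
```

```text
mat ((236.24293518066406, 310.66162109375), (47.97188949584961, 49.08967590332031), 62.241458892822266) [475.64573486 327.59654088   2.        ]
bearing ((231.52490234375, 305.8921813964844), (30.616910934448242, 31.792322158813477), 51.929935455322266) [485.87317009 334.47132568  10.        ]
tin [692.82212556 264.7689433   30.        ]
knob [532.69900119 113.60632018  80.        ]
V [687.99042441 141.47289371  26.        ]
```

View pics/tc.png

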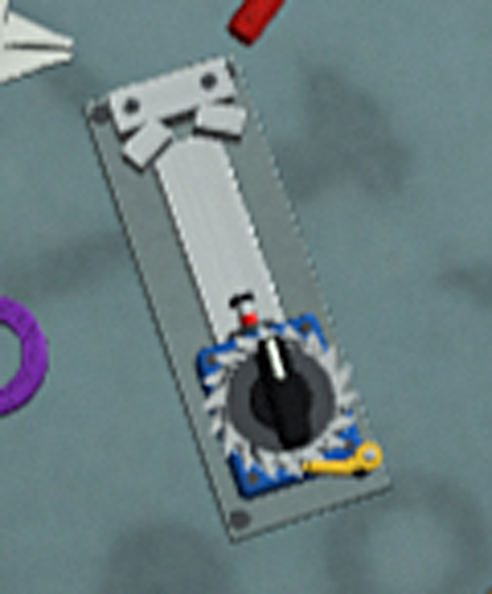

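The crop shows the knob bar at about (280,395) with the white line towards the V, turned a few degrees clockwise. The base corners are at (85,105), (232,60), (392,488) and (235,542), and the nose is at (242,303). Those corners give the fixture pose.

```bash
python3 - <<'E'
from h import *
c=capture("top")
pts=np.array([(85,105),(232,60),(392,488),(235,542)])/4.1+[270,165]
w=np.array([onz(c,*p,8) for p in pts])[:,:2]
print(np.round(w,1), [np.linalg.norm(w[i]-w[(i+1)%4]) for i in range(4)])
ctr=w.mean(0);d=(w[0]+w[1]-w[2]-w[3]);yaw=np.arctan2(d[1],d[0]);ex=d/np.linalg.norm(d)
print("ctr",ctr,"yaw",yaw,"V",ctr+45*ex,"knob",ctr-65*ex)
k=[onz(c,x/4.1+270,y/4.1+165,90) for x,y in((270,340),(292,447))]
e=k[0]-k[1];print("knobc",(k[0]+k[1])/2,np.arctan2(e[1],e[0]),np.linalg.norm(e))
n=onz(c,242/4.1+270,303/4.1+165,33);print("nose along x",(n[:2]-ctr)@ex)
E
python3 -m handwheel '[{"hand":0,"tx":0,"ty":0,"tz":-0.03,"ax":0,"ay":0,"az":5}]'; python3 -c "
from plant import *
o=observe();print(o['q'],o['tool_pos'],o['orientation'])"
```

```text
[[705.4 184.2]
 [717.8 105.9]
 [488.3  62.8]
 [474.  143.2]] [np.float64(79.27737896621471), np.float64(233.5195174588453), np.float64(81.63090177092667), np.float64(235.0162848709797)]
ctr [596.40148418 124.01221063] yaw 0.1802811653344257 V [640.67218344 132.08098914] knob [532.45491858 112.35730834]
knobc [531.64130645 115.20735592  90.        ] 0.038134539802528296 49.67903605491847
nose along x -10.29280533470851
t: 0.32
tool_pos: [168.6, -600.6, 275.3]
orientation: [-3.137, 0.001, 0.185]
ft_force: [0.2, 0.3, 1.3]
grip_width: 87.1
finger_force: 0.0
[ 1.26391153  0.32065873 -0.05146193  1.41743946  0.01626699  1.40898764
 -0.17346488] [ 168.57288497 -600.59574848  275.28040057] [-3.13656398e+00  7.05558482e-04  1.84967574e-01]
```

```bash
cat >> h.py <<'E'
from scipy.spatial.transform import Rotation as Ro
def go(x,y,z,yaw=None):
    o=observe();R=Ro.from_euler("xyz",o["orientation"])
    d=R.inv().apply(np.array([x,y,z])-o["tool_pos"])
    print("t",o["t"],"pos",np.round(o["tool_pos"],1),"rpy",np.round(o["orientation"],3),"tool shift mm",np.round(d,1))
    if yaw is not None:
        print("rotvec deg",np.round((R.inv()*Ro.from_euler("xyz",[np.pi,0,yaw])).as_rotvec(degrees=True),1))
    print("q",np.round(o["q"],2),"F",np.round(o["ft_force"],1),"T",np.round(o["ft_torque"],3))
E
r='[{"hand":0,"tx":0.038,"ty":-0.023,"tz":-0.005},{"tx":0.038,"ty":-0.023,"tz":-0.005},{"tx":0.038,"ty":-0.023,"tz":-0.005},{"tx":0.038,"ty":-0.023,"tz":-0.005},{"tx":0.038,"ty":-0.023,"tz":-0.005}]' ; python3 -m handwheel '[{"hand":0,"tx":0.038,"ty":-0.023,"tz":-0.005},{"hand":0,"tx":0.038,"ty":-0.023,"tz":-0.005},{"hand":0,"tx":0.038,"ty":-0.023,"tz":-0.005},{"hand":0,"tx":0.038,"ty":-0.023,"tz":-0.005},{"hand":0,"tx":0.038,"ty":-0.023,"tz":-0.005}]'
python3 -m handwheel '[{"hand":0,"tx":0.038,"ty":-0.023,"tz":-0.005},{"hand":0,"tx":0.038,"ty":-0.023,"tz":-0.005},{"hand":0,"tx":0.038,"ty":-0.023,"tz":-0.005},{"hand":0,"tx":0.038,"ty":-0.023,"tz":-0.005},{"hand":0,"tx":0.038,"ty":-0.023,"tz":-0.005}]'
python3 -c "
from h import *
go(560,50,320,0.18)"
```

```text
t 0.325 pos [ 168.6 -600.6  275.3] rpy [-3.137e+00  1.000e-03  1.850e-01] tool shift mm [ 504.4 -567.7  -42.2]
rotvec deg [-0.3  0.   0.3]
q [ 1.26  0.32 -0.05  1.42  0.02  1.41 -0.17] F [0.2 0.3 1.3] T [-0.008  0.034 -0.029]invalid input
invalid input
```

The rows were refused, so I'll put every key in each row.

```bash
python3 -m handwheel '[{"hand":0,"tx":0.038,"ty":-0.023,"tz":-0.005,"ax":0,"ay":0,"az":0},{"hand":0,"tx":0.038,"ty":-0.023,"tz":-0.005,"ax":0,"ay":0,"az":0},{"hand":0,"tx":0.038,"ty":-0.023,"tz":-0.005,"ax":0,"ay":0,"az":0},{"hand":0,"tx":0.038,"ty":-0.023,"tz":-0.005,"ax":0,"ay":0,"az":0},{"hand":0,"tx":0.038,"ty":-0.023,"tz":-0.005,"ax":0,"ay":0,"az":0}]' | head -3
python3 -m handwheel '[{"hand":0,"tx":0.038,"ty":-0.023,"tz":-0.005,"ax":0,"ay":0,"az":0},{"hand":0,"tx":0.038,"ty":-0.023,"tz":-0.005,"ax":0,"ay":0,"az":0},{"hand":0,"tx":0.038,"ty":-0.023,"tz":-0.005,"ax":0,"ay":0,"az":0},{"hand":0,"tx":0.038,"ty":-0.023,"tz":-0.005,"ax":0,"ay":0,"az":0},{"hand":0,"tx":0.038,"ty":-0.023,"tz":-0.005,"ax":0,"ay":0,"az":0}]' | head -3
python3 -c "
from h import *
go(560,50,320,0.18)"
```

```text
t: 0.95
tool_pos: [335.3, -452.3, 302.6]
orientation: [-3.142, 0.0, 0.187]
t: 1.58
tool_pos: [500.6, -304.2, 327.7]
orientation: [3.141, 0.0, 0.186]
t 1.575 pos [ 500.6 -304.2  327.7] rpy [3.141 0.    0.186] tool shift mm [ 124.  -337.1    7.6]
rotvec deg [0.  0.  0.4]
q [ 0.75  0.24 -0.34  1.43  0.08  1.49 -0.97] F [ 0.3  0.  -1.2] T [-0.047 -0.045 -0.012]
```

```bash
python3 -m handwheel '[{"hand":0,"tx":0,"ty":0,"tz":0,"ax":0,"ay":0,"az":-10},{"hand":0,"tx":0,"ty":0,"tz":0,"ax":0,"ay":0,"az":-10},{"hand":0,"tx":0,"ty":0,"tz":0,"ax":0,"ay":0,"az":-10},{"hand":0,"tx":0,"ty":0,"tz":0,"ax":0,"ay":0,"az":-10},{"hand":0,"tx":0,"ty":0,"tz":0,"ax":0,"ay":0,"az":-10}]' | head -3
python3 -m handwheel '[{"hand":0,"tx":0,"ty":0,"tz":0,"ax":0,"ay":0,"az":-10},{"hand":0,"tx":0,"ty":0,"tz":0,"ax":0,"ay":0,"az":-10},{"hand":0,"tx":0,"ty":0,"tz":0,"ax":0,"ay":0,"az":-10},{"hand":0,"tx":0,"ty":0,"tz":0,"ax":0,"ay":0,"az":-10},{"hand":0,"tx":0,"ty":0,"tz":0,"ax":0,"ay":0,"az":-10}]' | head -3
python3 -m handwheel '[{"hand":0,"tx":0,"ty":0,"tz":0,"ax":0,"ay":0,"az":-10},{"hand":0,"tx":0,"ty":0,"tz":0,"ax":0,"ay":0,"az":-10},{"hand":0,"tx":0,"ty":0,"tz":0,"ax":0,"ay":0,"az":-10},{"hand":0,"tx":0,"ty":0,"tz":0,"ax":0,"ay":0,"az":-10},{"hand":0,"tx":0,"ty":0,"tz":0,"ax":0,"ay":0,"az":-10}]' | head -3
python3 -m handwheel '[{"hand":0,"tx":0,"ty":0,"tz":0,"ax":0,"ay":0,"az":-10},{"hand":0,"tx":0,"ty":0,"tz":0,"ax":0,"ay":0,"az":-10},{"hand":0,"tx":0,"ty":0,"tz":0,"ax":0,"ay":0,"az":-10}]' | head -3
python3 -c "
from h import *
go(560,50,320,0.18-3.14159)
go(486,334,200,0.18-3.14159)"
```

```text
t: 2.2
tool_pos: [499.7, -305.2, 327.4]
orientation: [-3.141, 0.0, 1.065]
t: 2.82
tool_pos: [499.7, -305.3, 327.4]
orientation: [-3.141, -0.0, 1.938]
t: 3.45
tool_pos: [499.7, -305.3, 327.4]
orientation: [-3.142, -0.0, 2.81]
t: 3.82
tool_pos: [499.7, -305.3, 327.4]
orientation: [3.141, -0.0, -2.949]
t 3.825 pos [ 499.7 -305.3  327.4] rpy [ 3.141 -0.    -2.949] tool shift mm [-127.1  337.2    7.4]
rotvec deg [ 0.  -0.   0.7]
q [ 1.03  0.29 -0.69  1.41  0.18  1.51  2.1 ] F [0.1 2.  0.7] T [ 0.122 -0.087  0.046]
t 3.825 pos [ 499.7 -305.3  327.4] rpy [ 3.141 -0.    -2.949] tool shift mm [-108.7  630.1  127.4]
rotvec deg [ 0.  -0.   0.7]
q [ 1.03  0.29 -0.69  1.41  0.18  1.51  2.1 ] F [0.1 2.  0.7] T [ 0.122 -0.087  0.046]
```

```bash
python3 -m handwheel '[{"hand":0,"tx":-0.012,"ty":0.053,"tz":0,"ax":0,"ay":0,"az":0},{"hand":0,"tx":-0.012,"ty":0.053,"tz":0,"ax":0,"ay":0,"az":0},{"hand":0,"tx":-0.012,"ty":0.053,"tz":0,"ax":0,"ay":0,"az":0},{"hand":0,"tx":-0.012,"ty":0.053,"tz":0,"ax":0,"ay":0,"az":0},{"hand":0,"tx":-0.012,"ty":0.053,"tz":0,"ax":0,"ay":0,"az":0}]' | head -3
python3 -m handwheel '[{"hand":0,"tx":-0.012,"ty":0.053,"tz":0.02,"ax":0,"ay":0,"az":0},{"hand":0,"tx":-0.012,"ty":0.053,"tz":0.02,"ax":0,"ay":0,"az":0},{"hand":0,"tx":-0.012,"ty":0.053,"tz":0.03,"ax":0,"ay":0,"az":0},{"hand":0,"tx":-0.012,"ty":0.053,"tz":0.03,"ax":0,"ay":0,"az":0}]' | head -3
python3 -m handwheel '[{"hand":0,"tx":0,"ty":0.045,"tz":0.01,"ax":0,"ay":0,"az":0},{"hand":0,"tx":0,"ty":0.05,"tz":0.01,"ax":0,"ay":0,"az":0},{"hand":0,"tx":0,"ty":0.05,"tz":0.005,"ax":0,"ay":0,"az":0},{"hand":0,"tx":0,"ty":0,"tz":0,"ax":0,"ay":0,"az":0}]' | head -3
python3 - <<'E'
from h import *
go(486,334,200,0.18-3.14159)
c=capture("wrist");cv2.imwrite("pics/w1.png",c["image"]);print(proj(c,(486,334.5,16)),proj(c,(475.6,327.6,2)))
print(np.round(c["pose"],3).tolist(),c["fx"],c["cx"],c["cy"])
E
```

```text
t: 4.45
tool_pos: [509.3, -32.1, 327.6]
orientation: [-3.141, 0.0, -2.955]
t: 4.95
tool_pos: [517.5, 184.8, 226.8]
orientation: [-3.141, 0.001, -2.956]
t: 5.45
tool_pos: [487.7, 330.4, 202.1]
orientation: [3.139, -0.002, -2.948]
t 5.45 pos [487.7 330.4 202.1] rpy [ 3.139e+00 -2.000e-03 -2.948e+00] tool shift mm [1.  3.8 2.1]
rotvec deg [ 0.1 -0.1  0.8]
q [ 0.09  0.45 -0.98  1.58  0.39  1.32  0.82] F [-0.  -0.5  0.8] T [ 0.089 -0.132 -0.026]
[321.96472977 230.36038195] [316.71728173 214.90233227]
[[-0.193, 0.939, 0.284, 409.294], [0.981, 0.184, 0.058, 313.989], [0.002, 0.289, -0.957, 339.815], [0.0, 0.0, 0.0, 1.0]] 364.3802864660529 316.79951245933574 249.90730789205676
```

View pics/w1.png

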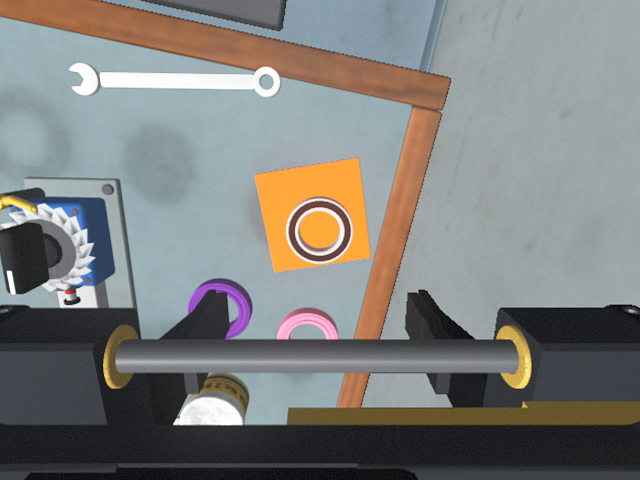

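The wrist view puts the bearing at (320,231), against a prediction of (322,230), so the estimate is good to about 2 mm. I'll descend.

```bash
python3 -m handwheel '[{"hand":0,"tx":0.0005,"ty":0.003,"tz":0.05,"ax":0,"ay":0,"az":0.8},{"hand":0,"tx":0,"ty":0,"tz":0.05,"ax":0,"ay":0,"az":0},{"hand":0,"tx":0,"ty":0,"tz":0.04,"ax":0,"ay":0,"az":0},{"hand":0,"tx":0,"ty":0,"tz":0,"ax":0,"ay":0,"az":0}]' | head -3
python3 - <<'E'
from h import *
go(486.5,333.3,29.5,0.18-3.14159)
E
```

```text
t: 6.0
tool_pos: [488.8, 326.3, 60.1]
orientation: [-3.139, -0.005, -2.971]
t 6.0 pos [488.8 326.3  60.1] rpy [-3.139 -0.005 -2.971] tool shift mm [ 0.9  7.4 30.5]
rotvec deg [-0.1 -0.3 -0.5]
q [ 0.03  0.6  -0.89  1.71  0.52  1.09  0.71] F [-0.4 -0.2  0.4] T [ 0.088 -0.103  0.045]
```

```bash
python3 -m handwheel '[{"hand":0,"tx":0.001,"ty":0.006,"tz":0.01,"ax":0,"ay":0,"az":0},{"hand":0,"tx":0,"ty":0,"tz":0,"ax":0,"ay":0,"az":0},{"hand":0,"tx":0,"ty":0,"tz":0,"ax":0,"ay":0,"az":0}]' | head -3
python3 - <<'E'
from h import *
go(486.5,333.3,29.5,0.18-3.14159)
E
```

```text
t: 6.38
tool_pos: [488.0, 335.0, 53.6]
orientation: [3.141, 0.002, -2.969]
t 6.375 pos [488.  335.   53.6] rpy [ 3.141e+00  2.000e-03 -2.969e+00] tool shift mm [ 1.8 -1.4 24.1]
rotvec deg [ 0.   0.1 -0.4]
q [ 0.01  0.61 -0.88  1.71  0.53  1.07  0.69] F [0.9 1.1 0.2] T [ 0.081 -0.14  -0.068]
```

```bash
python3 -m handwheel '[{"hand":0,"tx":0.001,"ty":-0.001,"tz":0.012,"ax":0,"ay":0,"az":0},{"hand":0,"tx":0,"ty":0,"tz":0.01,"ax":0,"ay":0,"az":0},{"hand":0,"tx":0,"ty":0,"tz":0,"ax":0,"ay":0,"az":0},{"hand":0,"tx":0,"ty":0,"tz":0,"ax":0,"ay":0,"az":0}]'
python3 - <<'E'
from h import *
go(486.5,333.3,29.5,0.18-3.14159)
E
```

```text
t: 6.88
tool_pos: [486.6, 333.5, 30.5]
orientation: [3.142, -0.0, -2.969]
ft_force: [-0.1, -1.4, -0.3]
grip_width: 87.2
finger_force: 0.0
t 6.875 pos [486.6 333.5  30.5] rpy [ 3.142 -0.    -2.969] tool shift mm [ 0.2 -0.2  1. ]
rotvec deg [ 0.  -0.  -0.4]
q [-0.01  0.64 -0.86  1.73  0.56  1.04  0.68] F [-0.1 -1.4 -0.3] T [ 0.118 -0.148 -0.029]
```

Now close at 20 N.

```bash
python3 -m handwheel '[{"hand":0.3,"tx":0,"ty":0,"tz":0.001,"ax":0,"ay":0,"az":0},{"hand":0.5,"tx":0,"ty":0,"tz":0,"ax":0,"ay":0,"az":0},{"hand":0.5,"tx":0,"ty":0,"tz":0,"ax":0,"ay":0,"az":0},{"hand":0.5,"tx":0,"ty":0,"tz":0,"ax":0,"ay":0,"az":0},{"hand":0.5,"tx":0,"ty":0,"tz":0,"ax":0,"ay":0,"az":0}]' 20
```

```text
t: 7.5
tool_pos: [486.7, 333.4, 29.6]
orientation: [-3.142, 0.0, -2.969]
ft_force: [-0.0, -0.0, 0.6]
grip_width: 60.8
finger_force: 20.0
```

```bash
python3 -m handwheel '[{"hand":0.5,"tx":0,"ty":0,"tz":-0.03,"ax":0,"ay":0,"az":0},{"hand":0.5,"tx":0,"ty":0,"tz":-0.04,"ax":0,"ay":0,"az":0},{"hand":0.5,"tx":0,"ty":0,"tz":-0.05,"ax":0,"ay":0,"az":0},{"hand":0.5,"tx":0,"ty":0,"tz":0,"ax":0,"ay":0,"az":0}]'
python3 - <<'E'
from h import *
go(638,131.6,130,0.18-3.14159)
c=capture("wrist");cv2.imwrite("pics/w2.png",c["image"])
E
```

```text
t: 8.0
tool_pos: [487.9, 334.9, 153.2]
orientation: [3.14, 0.005, -2.969]
ft_force: [0.6, 0.1, -2.4]
grip_width: 60.8
finger_force: 20.0
t 8.0 pos [487.9 334.9 153.2] rpy [ 3.14   0.005 -2.969] tool shift mm [-112.8 -226.1   23.3]
rotvec deg [ 0.1  0.3 -0.4]
q [ 0.06  0.5  -0.96  1.64  0.43  1.23  0.76] F [ 0.6  0.1 -2.4] T [ 0.07  -0.122  0.044]
```

View pics/w2.png

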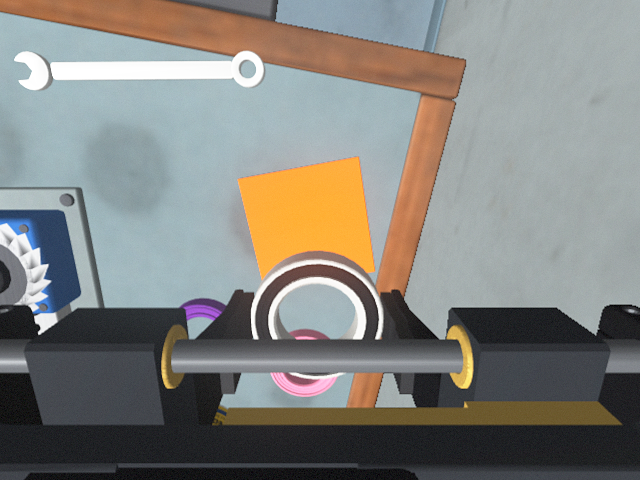

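The bearing is held, with its top face centred at about (317,320). I'll compute its offset in the grip and move across.

```bash
python3 -m handwheel '[{"hand":0.5,"tx":-0.0225,"ty":-0.045,"tz":0,"ax":0,"ay":0,"az":0},{"hand":0.5,"tx":-0.0225,"ty":-0.045,"tz":0,"ax":0,"ay":0,"az":0},{"hand":0.5,"tx":-0.0225,"ty":-0.045,"tz":0,"ax":0,"ay":0,"az":0},{"hand":0.5,"tx":-0.0225,"ty":-0.045,"tz":0,"ax":0,"ay":0,"az":0},{"hand":0.5,"tx":-0.0225,"ty":-0.045,"tz":0,"ax":0,"ay":0,"az":0}]' |head -3
python3 -m handwheel '[{"hand":0.5,"tx":0,"ty":0,"tz":0.01,"ax":0,"ay":0,"az":-0.4},{"hand":0.5,"tx":0,"ty":0,"tz":0,"ax":0,"ay":0,"az":0},{"hand":0.5,"tx":0,"ty":0,"tz":0,"ax":0,"ay":0,"az":0}]'|head -3
python3 - <<'E'
from h import *
go(638,131.6,80,0.18-3.14159)
o=observe();c=capture("wrist");cv2.imwrite("pics/w3.png",c["image"])
R=Ro.from_euler("xyz",o["orientation"])
z=o["tool_pos"][2]-13.6
print("bearing in tool",R.inv().apply(onz(c,317,320,z)-o["tool_pos"]))
s=np.array([640.7,132.1]);ex=np.array([np.cos(.18),np.sin(.18)])
for t,zz in((30,44),(0,26),(-55,26)):print(t,proj(c,[*(s+t*ex),zz]))
E
```

```text
t: 8.68
tool_pos: [636.2, 129.2, 147.7]
orientation: [-3.141, -0.002, -2.969]
t: 9.05
tool_pos: [635.2, 132.6, 139.2]
orientation: [3.141, -0.001, -2.96]
t 9.05 pos [635.2 132.6 139.2] rpy [ 3.141e+00 -1.000e-03 -2.960e+00] tool shift mm [-2.6 -1.5 59.2]
rotvec deg [ 0.  -0.   0.1]
q [ 0.33  0.61 -0.86  1.49  0.48  1.26  1.17] F [-0.7  1.4 -1.9] T [ 0.156 -0.128  0.002]
bearing in tool [ 0.62516716 -0.68902069 13.6001996 ]
30 [315.69628452 311.09497174]
0 [315.80246463 262.44983087]
-55 [315.89049665 186.20488062]
```

View pics/w3.png

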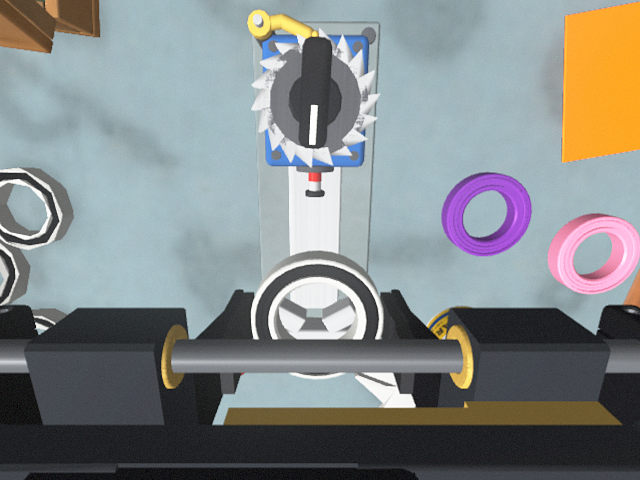

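In this view the bed centreline is at u≈315, as predicted, the V is visible through the bore at (317,312), and the nose is at (315,193). The bearing is centred in the grip, so I'll lower it.

```bash
python3 -m handwheel '[{"hand":0.5,"tx":-0.0025,"ty":-0.001,"tz":0.03,"ax":0,"ay":0,"az":0},{"hand":0.5,"tx":0,"ty":0,"tz":0.03,"ax":0,"ay":0,"az":0},{"hand":0.5,"tx":0,"ty":0,"tz":0,"ax":0,"ay":0,"az":0},{"hand":0.5,"tx":0,"ty":0,"tz":0,"ax":0,"ay":0,"az":0}]'|head -3
python3 - <<'E'
from h import *
go(637.7,131.6,54.5,0.18-3.14159)
E
```

```text
t: 9.6
tool_pos: [639.2, 131.4, 81.0]
orientation: [3.141, 0.002, -2.961]
t 9.6 pos [639.2 131.4  81. ] rpy [ 3.141e+00  2.000e-03 -2.961e+00] tool shift mm [ 1.4  0.5 26.5]
rotvec deg [0.  0.1 0. ]
q [ 0.32  0.68 -0.83  1.53  0.52  1.17  1.14] F [ 0.6  0.1 -1.3] T [ 0.091 -0.199  0.049]
```

```bash
python3 -m handwheel '[{"hand":0.5,"tx":0.0015,"ty":0,"tz":0.01,"ax":0,"ay":0,"az":0},{"hand":0.5,"tx":0,"ty":0,"tz":0.01,"ax":0,"ay":0,"az":0},{"hand":0.5,"tx":0,"ty":0,"tz":0.005,"ax":0,"ay":0,"az":0},{"hand":0.5,"tx":0,"ty":0,"tz":0,"ax":0,"ay":0,"az":0},{"hand":0.5,"tx":0,"ty":0,"tz":0,"ax":0,"ay":0,"az":0}]'
python3 - <<'E'
from h import *
go(637.7,131.6,53.5,0.18-3.14159)
c=capture("wrist");cv2.imwrite("pics/w4.png",c["image"][60:])
E
```

```text
t: 10.22
tool_pos: [637.4, 130.3, 54.6]
orientation: [3.142, 0.0, -2.962]
ft_force: [0.2, 0.1, -0.9]
grip_width: 60.8
finger_force: 20.0
t 10.225 pos [637.4 130.3  54.6] rpy [ 3.142  0.    -2.962] tool shift mm [-0.6  1.2  1.1]
rotvec deg [ 0.  0. -0.]
q [ 0.31  0.7  -0.81  1.55  0.55  1.13  1.13] F [ 0.2  0.1 -0.9] T [ 0.087 -0.124 -0.029]
```

View pics/w4.png

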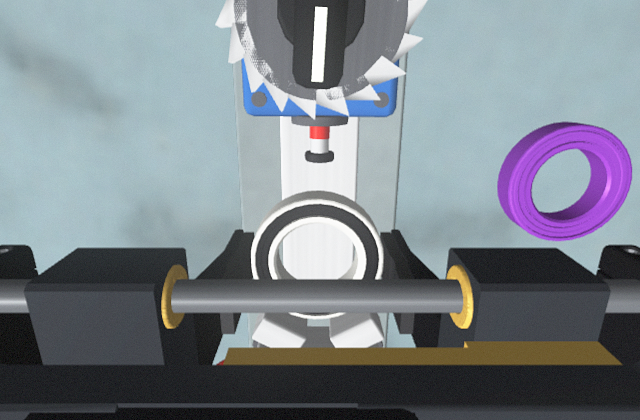

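The bearing is centred over the bed (bed 281–357, bearing about 317) and just in front of the V faces. I'll lower to contact.

```bash
python3 -m handwheel '[{"hand":0.5,"tx":0,"ty":0.001,"tz":0.001,"ax":0,"ay":0,"az":0},{"hand":0.5,"tx":0,"ty":0,"tz":0,"ax":0,"ay":0,"az":0},{"hand":0.5,"tx":0,"ty":0,"tz":0,"ax":0,"ay":0,"az":0}]'
```

```text
t: 10.65
tool_pos: [637.3, 131.3, 53.7]
orientation: [-3.141, 0.0, -2.962]
ft_force: [0.2, -0.2, -0.3]
grip_width: 61.0
finger_force: 20.0
```

```bash
python3 -m handwheel '[{"hand":0.5,"tx":0,"ty":0,"tz":0.001,"ax":0,"ay":0,"az":0},{"hand":0.5,"tx":0,"ty":0,"tz":0,"ax":0,"ay":0,"az":0},{"hand":0.5,"tx":0,"ty":0,"tz":0,"ax":0,"ay":0,"az":0}]'
```

```text
t: 11.02
tool_pos: [637.3, 131.3, 53.6]
orientation: [-3.141, 0.0, -2.962]
ft_force: [-3.7, -2.6, 8.2]
grip_width: 61.1
finger_force: 20.0
```

The force shows contact with the bed. I'll release and lift.

```bash
python3 -m handwheel '[{"hand":0.3,"tx":0,"ty":0,"tz":0,"ax":0,"ay":0,"az":0},{"hand":0.1,"tx":0,"ty":0,"tz":0,"ax":0,"ay":0,"az":0},{"hand":0,"tx":0,"ty":0,"tz":0,"ax":0,"ay":0,"az":0},{"hand":0,"tx":0,"ty":0,"tz":0,"ax":0,"ay":0,"az":0}]' | tail -3
python3 -m handwheel '[{"hand":0,"tx":0,"ty":0,"tz":-0.02,"ax":0,"ay":0,"az":0},{"hand":0,"tx":0,"ty":0,"tz":-0.04,"ax":0,"ay":0,"az":0},{"hand":0,"tx":0,"ty":0,"tz":-0.05,"ax":0,"ay":0,"az":0},{"hand":0,"tx":0,"ty":0,"tz":-0.04,"ax":0,"ay":0,"az":0},{"hand":0,"tx":0,"ty":0,"tz":0,"ax":0,"ay":0,"az":0}]' | head -3
python3 - <<'E'
from h import *
go(532.3,113.7,160,0.1-3.14159)
c=capture("wrist");cv2.imwrite("pics/w5.png",c["image"])
E
```

```text
ft_force: [1.0, 0.2, 0.1]
grip_width: 82.4
finger_force: 0.0
t: 12.15
tool_pos: [638.5, 132.4, 207.7]
orientation: [3.141, 0.007, -2.962]
t 12.15 pos [638.5 132.4 207.7] rpy [ 3.141  0.007 -2.962] tool shift mm [108.2   0.6  47. ]
rotvec deg [0.  0.4 4.6]
q [ 0.34  0.56 -0.89  1.41  0.44  1.37  1.2 ] F [-0.1 -0.6 -1.2] T [ 0.09  -0.097 -0.046]
```

View pics/w5.png

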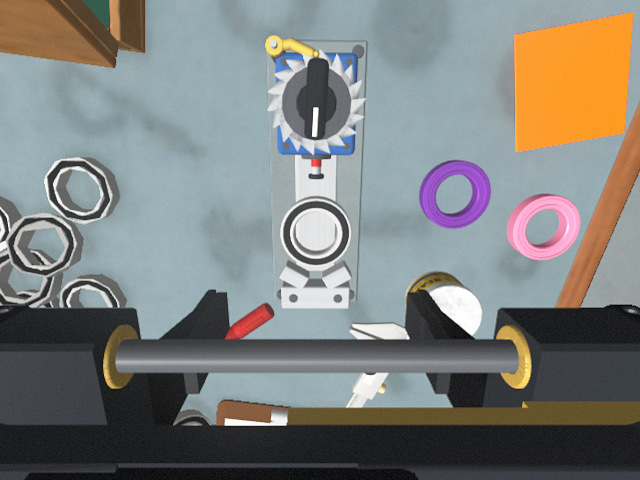

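The bearing lies flat at (316,231) against the V, with the knob bar at (316,100). Next I move above the knob.

```bash
python3 -m handwheel '[{"hand":0,"tx":0.036,"ty":0,"tz":0.01,"ax":0,"ay":0,"az":0},{"hand":0,"tx":0.036,"ty":0,"tz":0.01,"ax":0,"ay":0,"az":0},{"hand":0,"tx":0.036,"ty":0,"tz":0,"ax":0,"ay":0,"az":3.5},{"hand":0,"tx":0,"ty":0,"tz":0,"ax":0,"ay":0,"az":0},{"hand":0,"tx":0,"ty":0,"tz":0,"ax":0,"ay":0,"az":0}]' | head -3
python3 - <<'E'
from h import *
go(532.3,113.7,84,0.12-3.14159)
c=capture("wrist");cv2.imwrite("pics/w6.png",c["image"])
E
```

```text
t: 12.82
tool_pos: [531.2, 111.7, 182.6]
orientation: [-3.141, 0.0, -3.023]
t 12.825 pos [531.2 111.7 182.6] rpy [-3.141  0.    -3.023] tool shift mm [-1.3  1.9 98.6]
rotvec deg [-0.   0.  -0.1]
q [ 0.53  0.35 -0.97  1.73  0.3   1.23  1.17] F [-0.   0.8 -0.2] T [ 0.116 -0.16  -0.057]
```

View pics/w6.png

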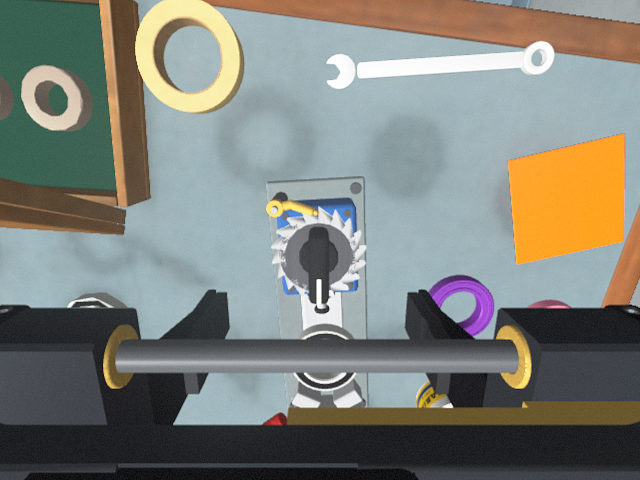

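The bar's top runs from about (318,228) to (319,310), with its centre at (319,268).

```bash
python3 - <<'E'
from h import *
c=capture("wrist")
a,b=onz(c,318,229,90),onz(c,319,310,90);print(a,b,(a+b)/2,np.linalg.norm(a-b),np.arctan2((b-a)[1],(b-a)[0]))
g=c["image"][255:312,290:350].mean(2)
for v in (285,292,300):
    r=c["image"][v,290:350].astype(int).mean(1);k=np.where(r<50)[0];print(v,290+k.min(),290+k.max(),onz(c,290+(k.min()+k.max())/2,v,90))
go(532.3,113.7,84,0.12-3.14159)
E
```

```text
[507.12079379 108.9885773   90.        ] [564.45946008 116.58285776  90.        ] [535.79012694 112.78571753  90.        ] 57.83939615453568 0.13167965642451723
285 327 327 [545.24116321 119.73700766  90.        ]
292 327 327 [550.35703283 120.38945476  90.        ]
300 315 326 [556.81038981 116.69797216  90.        ]
t 12.925 pos [531.5 112.1 182.5] rpy [ 3.141  0.    -3.023] tool shift mm [-1.   1.5 98.5]
rotvec deg [ 0.   0.  -0.1]
q [ 0.52  0.35 -0.97  1.73  0.3   1.23  1.17] F [-0.4  0.4  0. ] T [ 0.141 -0.133 -0.026]
```

```bash
python3 -m handwheel '[{"hand":0,"tx":-0.001,"ty":0.001,"tz":0.03,"ax":0,"ay":0,"az":0},{"hand":0.3,"tx":0,"ty":0,"tz":0.03,"ax":0,"ay":0,"az":0},{"hand":0.5,"tx":0,"ty":0,"tz":0.015,"ax":0,"ay":0,"az":0},{"hand":0.5,"tx":0,"ty":0,"tz":0,"ax":0,"ay":0,"az":0},{"hand":0.5,"tx":0,"ty":0,"tz":0,"ax":0,"ay":0,"az":0}]' 5
python3 - <<'E'
from h import *
go(532.3,113.2,84.5,0.12-3.14159)
E
```

```text
t: 13.55
tool_pos: [532.4, 113.4, 108.5]
orientation: [3.141, 0.001, -3.023]
ft_force: [0.2, 0.4, -0.3]
grip_width: 54.9
finger_force: 0.0
t 13.55 pos [532.4 113.4 108.5] rpy [ 3.141e+00  1.000e-03 -3.023e+00] tool shift mm [ 0.2 -0.2 24. ]
rotvec deg [ 0.   0.1 -0.1]
q [ 0.48  0.43 -0.92  1.8   0.39  1.1   1.11] F [ 0.2  0.4 -0.3] T [ 0.089 -0.175 -0.028]
```

```bash
python3 -m handwheel '[{"hand":0.5,"tx":0,"ty":0,"tz":0.012,"ax":0,"ay":0,"az":0},{"hand":0.5,"tx":0,"ty":0,"tz":0.011,"ax":0,"ay":0,"az":0},{"hand":0.5,"tx":0,"ty":0,"tz":0,"ax":0,"ay":0,"az":0},{"hand":0.7,"tx":0,"ty":0,"tz":0,"ax":0,"ay":0,"az":0},{"hand":0.7,"tx":0,"ty":0,"tz":0,"ax":0,"ay":0,"az":0}]' 5
python3 -m handwheel '[{"hand":0.9,"tx":0,"ty":0,"tz":0,"ax":0,"ay":0,"az":0},{"hand":0.95,"tx":0,"ty":0,"tz":0,"ax":0,"ay":0,"az":0},{"hand":0.95,"tx":0,"ty":0,"tz":0,"ax":0,"ay":0,"az":0},{"hand":0.95,"tx":0,"ty":0,"tz":0,"ax":0,"ay":0,"az":0},{"hand":0.95,"tx":0,"ty":0,"tz":0,"ax":0,"ay":0,"az":0}]' 5
python3 - <<'E'
from h import *
go(532.3,113.2,84.5,0.12-3.14159)
E
```

```text
t: 14.18
tool_pos: [532.0, 113.2, 84.9]
orientation: [-3.142, 0.001, -3.023]
ft_force: [1.2, -0.6, 0.5]
grip_width: 31.1
finger_force: 0.0
t: 14.8
tool_pos: [532.5, 113.0, 85.5]
orientation: [-3.141, 0.002, -3.023]
ft_force: [-0.2, -1.8, 6.1]
grip_width: 13.8
finger_force: 6.6
t 14.8 pos [532.5 113.   85.5] rpy [-3.141e+00  2.000e-03 -3.023e+00] tool shift mm [0.2 0.3 1. ]
rotvec deg [-0.   0.1 -0.1]
q [ 0.46  0.46 -0.9   1.82  0.42  1.06  1.09] F [-0.2 -1.8  6.1] T [-0.124 -0.08   0.003]
```

The bar is gripped at a width of 13.8 mm with small side force. I'll ease up 1 mm, firm the grip and begin winding.

```bash
cat > r.py <<'E'
from h import *
T=[];F=[]
for i in range(3):
    o=observe();T.append(o["ft_torque"]);F.append(o["ft_force"]);
    if i<2: capture("wrist")
yaw=o["orientation"][2];ang=np.degrees(((.18-np.pi)-yaw+np.pi)%(2*np.pi)-np.pi)
print("t %.2f ang %.1f deg %.3f rad Tz %.3f (%s) F %s pos %s w %.1f q7 %.2f"%(o["t"],ang,np.radians(ang),np.mean(T,0)[2],np.round(np.array(T)[:,2],3),np.round(np.mean(F,0),1),np.round(o["tool_pos"],1),o["grip_width"],o["q"][6]))
E
python3 -m handwheel '[{"hand":0.95,"tx":0,"ty":0,"tz":-0.001,"ax":0,"ay":0,"az":0},{"hand":0.95,"tx":0,"ty":0,"tz":0,"ax":0,"ay":0,"az":0},{"hand":0.95,"tx":0,"ty":0,"tz":0,"ax":0,"ay":0,"az":0}]' 15 >/dev/null; python3 r.py
python3 -m handwheel '[{"hand":0.95,"tx":0,"ty":0,"tz":0,"ax":0,"ay":0,"az":3},{"hand":0.95,"tx":0,"ty":0,"tz":0,"ax":0,"ay":0,"az":3},{"hand":0.95,"tx":0,"ty":0,"tz":0,"ax":0,"ay":0,"az":3}]' >/dev/null; python3 r.py
python3 -m handwheel '[{"hand":0.95,"tx":0,"ty":0,"tz":0,"ax":0,"ay":0,"az":3},{"hand":0.95,"tx":0,"ty":0,"tz":0,"ax":0,"ay":0,"az":3},{"hand":0.95,"tx":0,"ty":0,"tz":0,"ax":0,"ay":0,"az":3}]' >/dev/null; python3 r.py
```

```text
t 15.28 ang 3.5 deg 0.062 rad Tz 0.019 ([ 0.034 -0.012  0.036]) F [ 5.  -0.2 -5.5] pos [532.5 112.9  85.5] w 13.8 q7 1.09
t 15.75 ang 12.6 deg 0.220 rad Tz 0.057 ([0.132 0.007 0.033]) F [ 5.7  1.9 -5.8] pos [532.4 113.5  85.6] w 13.7 q7 0.94
t 16.23 ang 21.6 deg 0.377 rad Tz 0.023 ([ 0.054  0.025 -0.009]) F [ 6.4  4.  -7.1] pos [532.5 114.   85.6] w 13.8 q7 0.80
```

```bash
python3 -m handwheel '[{"hand":0.95,"tx":-0.001,"ty":0.001,"tz":0.001,"ax":0,"ay":0,"az":4},{"hand":0.95,"tx":0,"ty":0,"tz":0,"ax":0,"ay":0,"az":4},{"hand":0.95,"tx":0,"ty":0,"tz":0,"ax":0,"ay":0,"az":4}]' >/dev/null; python3 r.py
python3 -m handwheel '[{"hand":0.95,"tx":0,"ty":0,"tz":0,"ax":0,"ay":0,"az":4},{"hand":0.95,"tx":0,"ty":0,"tz":0,"ax":0,"ay":0,"az":4},{"hand":0.95,"tx":0,"ty":0,"tz":0,"ax":0,"ay":0,"az":4}]' >/dev/null; python3 r.py
```

```text
t 16.70 ang 33.6 deg 0.586 rad Tz 0.042 ([0.078 0.041 0.007]) F [-2.7  1.5  8.4] pos [532.9 114.8  85.5] w 13.9 q7 0.60
t 17.18 ang 45.6 deg 0.795 rad Tz 0.063 ([0.134 0.029 0.026]) F [-0.4  3.7  5.7] pos [533.2 115.4  85.4] w 13.8 q7 0.41
```

```bash
cat > q.py <<'E'
from h import *
o=observe();T=[o["ft_torque"][2]]
capture("wrist");o2=observe();T.append(o2["ft_torque"][2])
ang=((.18-np.pi)-o2["orientation"][2]+np.pi)%(2*np.pi)-np.pi
print("t %.2f ang %.3f Tz %.3f %.3f F %s pos %s"%(o2["t"],ang,*T,np.round(o2["ft_force"],1),np.round(o2["tool_pos"],1)))
E
python3 -m handwheel '[{"hand":0.95,"tx":0,"ty":0.0005,"tz":0,"ax":0,"ay":0,"az":3}]' >/dev/null; python3 q.py
python3 -m handwheel '[{"hand":0.95,"tx":0,"ty":0,"tz":0,"ax":0,"ay":0,"az":3}]' >/dev/null; python3 q.py
python3 -m handwheel '[{"hand":0.95,"tx":0,"ty":0,"tz":0,"ax":0,"ay":0,"az":3}]' >/dev/null; python3 q.py
python3 -m handwheel '[{"hand":0.95,"tx":0,"ty":0,"tz":0,"ax":0,"ay":0,"az":3}]' >/dev/null; python3 q.py
python3 -m handwheel '[{"hand":0.95,"tx":0,"ty":0,"tz":0,"ax":0,"ay":0,"az":3}]' >/dev/null; python3 q.py
python3 -m handwheel '[{"hand":0.95,"tx":0,"ty":0,"tz":0,"ax":0,"ay":0,"az":3}]' >/dev/null; python3 q.py
```

```text
t 17.35 ang 0.850 Tz 0.087 0.030 F [-1.3  1.9  7. ] pos [533.4 115.6  85.5]
t 17.52 ang 0.902 Tz 0.115 0.071 F [-1.6  3.5  6. ] pos [533.5 115.7  85.5]
t 17.70 ang 0.955 Tz 0.080 -0.039 F [-0.1  4.6  5.8] pos [533.6 115.9  85.5]
t 17.88 ang 1.006 Tz 0.196 0.083 F [0.5 5.5 5.7] pos [533.7 116.   85.5]
t 18.05 ang 1.058 Tz 0.167 0.024 F [0.4 5.2 3.7] pos [533.9 116.1  85.5]
t 18.23 ang 1.110 Tz 0.069 0.040 F [2.6 6.1 3.7] pos [534.  116.2  85.5]
```

The tool's drift fits a knob axis about 3.3 mm further along the bar. I'll slide along the bar by that much and continue.

```bash
python3 -m handwheel '[{"hand":0.95,"tx":-0.0015,"ty":0,"tz":0,"ax":0,"ay":0,"az":0},{"hand":0.95,"tx":-0.0015,"ty":0,"tz":0,"ax":0,"ay":0,"az":0}]' >/dev/null; python3 q.py
python3 -m handwheel '[{"hand":0.95,"tx":0,"ty":0,"tz":0,"ax":0,"ay":0,"az":3}]' >/dev/null; python3 q.py
python3 -m handwheel '[{"hand":0.95,"tx":0,"ty":0,"tz":0,"ax":0,"ay":0,"az":3}]' >/dev/null; python3 q.py
python3 -m handwheel '[{"hand":0.95,"tx":0,"ty":0,"tz":0,"ax":0,"ay":0,"az":3}]' >/dev/null; python3 q.py
python3 -m handwheel '[{"hand":0.95,"tx":0,"ty":0,"tz":0,"ax":0,"ay":0,"az":3}]' >/dev/null; python3 q.py
python3 -m handwheel '[{"hand":0.95,"tx":0,"ty":0,"tz":0,"ax":0,"ay":0,"az":3}]' >/dev/null; python3 q.py
```

```text
t 18.52 ang 1.104 Tz -0.102 -0.094 F [-5.7 11.7  9.1] pos [534.2 116.1  85.4]
t 18.70 ang 1.161 Tz 0.110 0.094 F [-4.8 11.7  8.2] pos [534.3 116.1  85.4]
t 18.88 ang 1.213 Tz 0.147 0.049 F [-3.5 12.8  7.4] pos [534.4 116.2  85.4]
t 19.05 ang 1.265 Tz 0.101 0.107 F [-2.4 12.5  6.4] pos [534.6 116.3  85.5]
t 19.23 ang 1.318 Tz 0.165 0.082 F [-1.8 13.8  5. ] pos [534.8 116.4  85.5]
t 19.40 ang 1.370 Tz 0.147 0.156 F [-0.3 14.5  4.6] pos [534.9 116.5  85.5]
```

```bash
python3 -m handwheel '[{"hand":0.8,"tx":0,"ty":0,"tz":0,"ax":0,"ay":0,"az":-5},{"hand":0.75,"tx":0,"ty":0,"tz":0,"ax":0,"ay":0,"az":-5},{"hand":0.75,"tx":0,"ty":0,"tz":0,"ax":0,"ay":0,"az":-5},{"hand":0.75,"tx":0,"ty":0,"tz":0,"ax":0,"ay":0,"az":0}]'; python3 q.py
```

```text
t: 19.9
tool_pos: [535.6, 112.3, 85.4]
orientation: [3.14, 0.0, 2.215]
ft_force: [-1.2, 1.3, 8.4]
grip_width: 21.5
finger_force: 4.1
t 19.95 ang 1.107 Tz 0.020 0.021 F [-0.5  1.5  8.4] pos [535.5 112.3  85.4]
```

```bash
python3 -m handwheel '[{"hand":0.75,"tx":0.0005,"ty":0.0005,"tz":-0.003,"ax":0,"ay":0,"az":0},{"hand":0.75,"tx":0,"ty":0,"tz":0,"ax":0,"ay":0,"az":0},{"hand":0.95,"tx":0,"ty":0,"tz":0,"ax":0,"ay":0,"az":0},{"hand":0.95,"tx":0,"ty":0,"tz":0,"ax":0,"ay":0,"az":0}]' 12; python3 q.py
python3 -m handwheel '[{"hand":0.95,"tx":0,"ty":0,"tz":0,"ax":0,"ay":0,"az":3},{"hand":0.95,"tx":0,"ty":0,"tz":0,"ax":0,"ay":0,"az":3}]' >/dev/null; python3 q.py
python3 -m handwheel '[{"hand":0.95,"tx":0,"ty":0,"tz":0,"ax":0,"ay":0,"az":3}]' >/dev/null; python3 q.py
python3 -m handwheel '[{"hand":0.95,"tx":0,"ty":0,"tz":0,"ax":0,"ay":0,"az":3}]' >/dev/null; python3 q.py
python3 -m handwheel '[{"hand":0.95,"tx":0,"ty":0,"tz":0,"ax":0,"ay":0,"az":3}]' >/dev/null; python3 q.py
python3 -m handwheel '[{"hand":0.95,"tx":0,"ty":0,"tz":0,"ax":0,"ay":0,"az":3}]' >/dev/null; python3 q.py
```

```text
t: 20.45
tool_pos: [536.1, 113.3, 87.6]
orientation: [3.139, 0.0, 2.213]
ft_force: [6.1, 4.2, -5.8]
grip_width: 13.9
finger_force: 12.0
t 20.50 ang 1.108 Tz 0.025 0.039 F [ 6.5  4.4 -6.3] pos [536.1 113.3  87.6]
t 20.80 ang 1.217 Tz 0.142 0.023 F [ 6.7  5.  -5.6] pos [536.1 113.3  87.6]
t 20.98 ang 1.269 Tz 0.104 0.066 F [ 6.7  3.  -5.8] pos [536.1 113.3  87.6]
t 21.15 ang 1.322 Tz 0.157 0.048 F [ 7.   5.1 -5.6] pos [536.1 113.3  87.6]
t 21.32 ang 1.374 Tz 0.183 0.114 F [ 6.5  3.2 -5. ] pos [536.2 113.3  87.6]
t 21.50 ang 1.427 Tz 0.097 0.068 F [ 7.7  4.2 -6.3] pos [536.1 113.3  87.6]
```

```bash
python3 -m handwheel '[{"hand":0.95,"tx":0,"ty":0,"tz":0,"ax":0,"ay":0,"az":3}]' >/dev/null; python3 q.py
python3 -m handwheel '[{"hand":0.95,"tx":0,"ty":0,"tz":0,"ax":0,"ay":0,"az":3}]' >/dev/null; python3 q.py
python3 -m handwheel '[{"hand":0.95,"tx":0,"ty":0,"tz":0,"ax":0,"ay":0,"az":3}]' >/dev/null; python3 q.py
python3 -m handwheel '[{"hand":0.95,"tx":0,"ty":0,"tz":0,"ax":0,"ay":0,"az":3}]' >/dev/null; python3 q.py
python3 -m handwheel '[{"hand":0.95,"tx":0,"ty":0,"tz":0,"ax":0,"ay":0,"az":3}]' >/dev/null; python3 q.py
```

```text
t 21.68 ang 1.479 Tz 0.170 0.031 F [ 7.   4.  -6.4] pos [536.2 113.3  87.5]
t 21.85 ang 1.531 Tz 0.119 0.100 F [ 7.4  3.8 -6.1] pos [536.1 113.3  87.5]
t 22.02 ang 1.584 Tz 0.125 0.109 F [ 7.5  3.4 -6. ] pos [536.2 113.3  87.6]
t 22.20 ang 1.636 Tz 0.137 0.034 F [ 6.5  3.6 -5.3] pos [536.2 113.3  87.5]
t 22.38 ang 1.688 Tz 0.205 0.069 F [ 7.6  3.1 -5.2] pos [536.2 113.3  87.6]
```

```bash
python3 -m handwheel '[{"hand":0.95,"tx":0,"ty":0,"tz":0,"ax":0,"ay":0,"az":3}]' >/dev/null; python3 q.py
python3 -m handwheel '[{"hand":0.95,"tx":0,"ty":0,"tz":0,"ax":0,"ay":0,"az":3}]' >/dev/null; python3 q.py
python3 -m handwheel '[{"hand":0.95,"tx":0,"ty":0,"tz":0,"ax":0,"ay":0,"az":3}]' >/dev/null; python3 q.py
python3 -m handwheel '[{"hand":0.95,"tx":0,"ty":0,"tz":0,"ax":0,"ay":0,"az":2}]' >/dev/null; python3 q.py;python3 r.py
```

```text
t 22.55 ang 1.741 Tz 0.073 0.008 F [ 7.   2.4 -5.2] pos [536.2 113.3  87.6]
t 22.73 ang 1.793 Tz 0.036 -0.026 F [ 7.1  3.7 -6.4] pos [536.2 113.3  87.6]
t 22.90 ang 1.845 Tz 0.098 0.079 F [ 6.6  4.  -5.2] pos [536.2 113.4  87.6]
t 23.07 ang 1.879 Tz 0.103 0.113 F [ 7.5  3.7 -6. ] pos [536.2 113.3  87.6]
t 23.18 ang 107.5 deg 1.876 rad Tz 0.094 ([0.113 0.103 0.066]) F [ 6.9  3.4 -5.9] pos [536.2 113.3  87.6] w 14.0 q7 -0.59
```

```bash
python3 -m handwheel '[{"hand":0.95,"tx":0,"ty":0,"tz":0,"ax":0,"ay":0,"az":2}]' >/dev/null; python3 r.py
python3 -m handwheel '[{"hand":0.95,"tx":0,"ty":0,"tz":0,"ax":0,"ay":0,"az":2}]' >/dev/null; python3 r.py
python3 -m handwheel '[{"hand":0.95,"tx":0,"ty":0,"tz":0,"ax":0,"ay":0,"az":2}]' >/dev/null; python3 r.py
python3 -m handwheel '[{"hand":0.95,"tx":0,"ty":0,"tz":0,"ax":0,"ay":0,"az":2}]' >/dev/null; python3 r.py
python3 -m handwheel '[{"hand":0.95,"tx":0,"ty":0,"tz":0,"ax":0,"ay":0,"az":2}]' >/dev/null; python3 r.py
```

```text
t 23.40 ang 109.5 deg 1.912 rad Tz 0.099 ([0.16  0.122 0.016]) F [ 7.   3.2 -5.2] pos [536.2 113.4  87.6] w 14.1 q7 -0.63
t 23.62 ang 111.5 deg 1.947 rad Tz 0.091 ([0.126 0.091 0.056]) F [ 6.7  3.1 -6.1] pos [536.2 113.3  87.6] w 13.6 q7 -0.66
t 23.85 ang 113.5 deg 1.982 rad Tz 0.164 ([0.165 0.188 0.139]) F [ 6.9  2.9 -5.4] pos [536.2 113.3  87.6] w 13.9 q7 -0.69
t 24.07 ang 115.5 deg 2.016 rad Tz 0.257 ([0.272 0.237 0.263]) F [ 6.8  3.  -5.1] pos [536.2 113.4  87.6] w 14.1 q7 -0.73
t 24.30 ang 117.5 deg 2.051 rad Tz 0.251 ([0.286 0.22  0.246]) F [ 7.   2.8 -6.1] pos [536.2 113.3  87.6] w 14.2 q7 -0.76
```

The torque steps up from about 0.09 to 0.25 N m at about 1.98 rad, so the nose bears there. The first tooth past that is 2.154, so I'll wind to about 2.23.

```bash
python3 -m handwheel '[{"hand":0.95,"tx":0,"ty":0,"tz":0,"ax":0,"ay":0,"az":2.5},{"hand":0.95,"tx":0,"ty":0,"tz":0,"ax":0,"ay":0,"az":2.5}]' >/dev/null; python3 r.py
python3 -m handwheel '[{"hand":0.95,"tx":0,"ty":0,"tz":0,"ax":0,"ay":0,"az":2.5},{"hand":0.95,"tx":0,"ty":0,"tz":0,"ax":0,"ay":0,"az":2.5}]' >/dev/null; python3 r.py
python3 -m handwheel '[{"hand":0.95,"tx":0,"ty":0,"tz":0,"ax":0,"ay":0,"az":-2},{"hand":0.95,"tx":0,"ty":0,"tz":0,"ax":0,"ay":0,"az":-2}]' >/dev/null; python3 r.py
```

```text
t 24.65 ang 122.5 deg 2.139 rad Tz 0.204 ([0.253 0.181 0.179]) F [ 6.7  3.2 -5.2] pos [536.2 113.3  87.6] w 13.8 q7 -0.84
t 25.00 ang 127.5 deg 2.226 rad Tz 0.278 ([0.309 0.241 0.283]) F [ 7.   2.8 -5.7] pos [536.2 113.3  87.6] w 13.9 q7 -0.92
t 25.35 ang 123.4 deg 2.154 rad Tz 0.081 ([0.073 0.068 0.101]) F [ 6.4  2.9 -5.4] pos [536.2 113.3  87.6] w 14.1 q7 -0.86
```

```bash
python3 -m handwheel '[{"hand":0.85,"tx":0,"ty":0,"tz":0,"ax":0,"ay":0,"az":0},{"hand":0.7,"tx":0,"ty":0,"tz":0,"ax":0,"ay":0,"az":0},{"hand":0.6,"tx":0,"ty":0,"tz":0,"ax":0,"ay":0,"az":0},{"hand":0.6,"tx":0,"ty":0,"tz":0,"ax":0,"ay":0,"az":0},{"hand":0.6,"tx":0,"ty":0,"tz":0,"ax":0,"ay":0,"az":0}]'
python3 -m handwheel '[{"hand":0.6,"tx":0,"ty":0,"tz":-0.02,"ax":0,"ay":0,"az":0},{"hand":0.6,"tx":0,"ty":0,"tz":-0.03,"ax":0,"ay":0,"az":0},{"hand":0.6,"tx":0,"ty":0,"tz":-0.05,"ax":0,"ay":0,"az":0},{"hand":0.6,"tx":0,"ty":0,"tz":-0.05,"ax":0,"ay":0,"az":0},{"hand":0.6,"tx":0,"ty":0,"tz":-0.05,"ax":0,"ay":0,"az":0}]'
python3 -c "
from h import *
go(420,-80,300)"
```

```text
t: 25.98
tool_pos: [535.0, 112.5, 87.5]
orientation: [-3.142, 0.0, 1.166]
ft_force: [-0.0, -0.1, -0.6]
grip_width: 34.1
finger_force: 0.0
t: 26.6
tool_pos: [534.8, 112.5, 289.3]
orientation: [3.141, 0.0, 1.166]
ft_force: [0.7, 0.3, 0.0]
grip_width: 34.9
finger_force: 0.0
t 26.6 pos [534.8 112.5 289.3] rpy [3.141 0.    1.166] tool shift mm [-222.2  -29.7  -10.7]
q [ 0.2   0.18 -0.56  1.58  0.1   1.4  -0.77] F [0.7 0.3 0. ] T [ 0.025 -0.157  0.022]
```

```bash
python3 -m handwheel '[{"hand":0.6,"tx":-0.05,"ty":0,"tz":0,"ax":0,"ay":0,"az":0},{"hand":0.6,"tx":-0.05,"ty":0,"tz":0,"ax":0,"ay":0,"az":0},{"hand":0.6,"tx":-0.05,"ty":0,"tz":0,"ax":0,"ay":0,"az":0},{"hand":0.6,"tx":-0.05,"ty":0,"tz":0,"ax":0,"ay":0,"az":0},{"hand":0.6,"tx":0,"ty":0,"tz":0,"ax":0,"ay":0,"az":0}]' |head -3
python3 - <<'E'
from h import *
a=capture("top")["image"][140:310,225:385];b=capture("scene")["image"][235:340,225:400]
a=cv2.resize(a,None,fx=3.3,fy=3.3,interpolation=cv2.INTER_CUBIC);b=cv2.resize(b,(270,162))
b=cv2.resize(capture("scene")["image"][245:330,255:375],(270,191),interpolation=cv2.INTER_CUBIC)
im=np.zeros((561,800,3),np.uint8);im[:a.shape[0],:a.shape[1]]=a;im[:191,530:800]=b
cv2.imwrite("pics/f.png",im)
E
```

```text
t: 27.22
tool_pos: [455.0, -74.9, 287.7]
orientation: [3.141, 0.001, 1.159]
```

View pics/f.png

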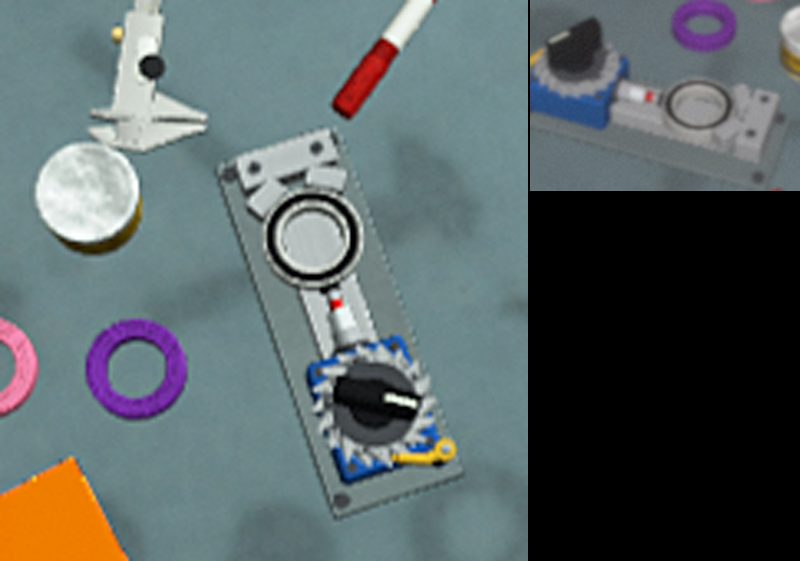

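The bearing sits in the V at (313,238) with the nose against it at (331,290). Part of the red band still shows, and the bar stands at about 2.13 rad, so the pawl is on the 2.154 tooth. The tin and marker haven't been touched.

```bash
python3 -c "
from plant import *
print(finish_job())"
```

```text
the job is handed in; nothing more can be done
None
```

I handed the job in at about 27 s: the bearing lies flat on the bed in the V. I felt the jaw bear on it at about 1.98 rad and let go with the pawl on the next tooth (2.154 rad); nothing touched the tin, tape or marker.

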